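Flip the ratchet and back out the clamp bolt

ROBOT

A 6-joint arm with a two-finger parallel gripper is mounted at the origin on the work surface. World frame = base frame: x ahead of the robot, y to its left, z up, the work surface at z = 0. Lengths are in m, angles in rad, forces in N, time in s.
With the tool pointing down it reaches from about 0.35 to 0.775 m from the base axis. Payload 7.3 kg.
Tool frame: the origin (TCP) lies midway between the tips of the shut fingers; the grasp point (between the pads) lies grasp_offset behind it (grasp_offset is the distance from the TCP to the grasp point, in m); z points along the fingers, y is the line along which they close (so a half turn about z gives the same grasp; the last joint's range is limited). The gripper opens to 92 mm and grips with 3 to 60 N. Pads are 19 mm wide; open, the fingers measure 130 mm over their backs; the gripper's body (75 mm by 190 mm) begins 47 mm behind the grasp point.
Start: joints at [-1.407, 0.342, 1.524, -0, 1.275, -0.146], TCP at [0.16, -0.5, 0.227] pointing down, gripper open.
Joint ranges: [-2.53, 2.53], [-0.77, 2.02], [0.04, 2.7], [-1, 4.14], [0.28, 2.66], [-3.11, 3.11]. Speed limits (rad/s): [2.57, 2.57, 3.14, 3.14, 3.14, 3.14].

INTERFACE

Orientations are given as [roll, pitch, yaw] about the fixed x, y, z axes, in that order (R = Rz(yaw) Ry(pitch) Rx(roll)).
In Python, from cell import * gives the robot as it stands.
- The arm moves only by the tool step_arm, never from a script. Its argument "plan" is a list of rows, each a list of 5 numbers: the closure, from -1 (fully open) to 1 (shut), then the shift along the tool's x, y, z in m, then the turn about the tool's z in rad. In form: [[hand, x, y, z, twist], ...]. A call has 1 to 20 rows; each row is the pose to reach, as a shift and turn from the pose commanded when the call began, along the tool's axes at that moment; what a row does not reach only later rows make up. A row lasts 1/8 s, in which the tool goes at most 62.5 mm and 10.7 degrees, less where a joint would pass 70% of its speed; a pose out of reach is approached as far as the arm can. A call with a gripper value outside its range is refused whole. The fingers move at their own pace and stop on an object; "grip_force" is the grip in N (left out, the last holds). Time passes only in rows, so rows that repeat a pose let the fingers close. It gives the time, the measured TCP pose, the force, the opening and the grip force at its end, in the units of the state.
- observe(): the state, without advancing time (a new reading comes with each control period).
- read_camera(name): name is "scene" or "top"; returns a dict with "img" (480x640x3 uint8, red, green, blue), "range_z" (480x640 float32, m along the optical axis (not along the pixel's ray), 0 where there is no reading), "fx", "fy", "cx", "cy" (pixels), "k1" (the pictures are not rectified: a ray, as slopes to the right and down, at radius r is drawn at 1 + k1 r^2 times it, then the intrinsics apply), "R" (3x3) and "t" (3): a world point X has camera coordinates R X + t. Camera axes: x right, y down, z forward; pixel columns grow to the right and rows downward; lengths in m; the calibration is good to about 2 mm. A picture is of the moment at which its call begins.
- hand_in(): hands the job in; it is judged then, once.
The state is a dict: "time": time; "qpos": joint angles; "qvel": joint speeds; "joint_efforts": joint torques, N m; "tool_pos": TCP position; "tool_rot": TCP orientation; "contact_force": force on the tool from outside, world axes, zero at the start; "torque": the same for the moment, N m; "opening": finger opening in m; "grip_force": force on a finger pad.
Only numpy, scipy, OpenCV 4.12 (cv2) and the standard library are available. Lean on these libraries where they do the work, as an engineer would, in place of code of your own. Each camera call takes 0.05 s, during which the arm holds its last target. There are 200 camera calls.

TASK

The ratchet was left on the clamp bolt set for tightening. Push its orange direction lever gently but fully over to the loosening side (the green dot), then work the ratchet's handle back and forth to back the bolt out anticlockwise until you feel it come up against its captive stop; press it against the stop for a moment, firmly but without forcing anything. Do not tighten the bolt, leave the things lying around it where they are, and let go of the ratchet at the end.

Things in the scene. Friction and masses are not known exactly. Their poses are not given: they have to be found in the camera images.
- clamp: Fixed jig: dark steel base 200 x 170 x 12 mm, aluminium block 80 x 80 mm with its top at 60 mm. Origin on the table under the bolt's vertical axis; z up; x points as the handle does in mid-swing. Two steel posts (14 mm thick, tops at 100 mm), 100 mm from the bolt axis and 44 degrees either side of x, stop the handle's shank.
- ratchet: Ratchet on the bolt: steel head 48 mm across, top at 104 mm; handle level along +x: shank 18 mm wide, then a black rubber grip with blue bands, 120 to 205 mm from the axis, 26 mm wide, from 84 to 106 mm above the table. Turns about the bolt axis only, cannot be lifted off. Origin on the bolt axis at table height. Breaks if finger contact exceeds 35 N (squeezing counts too).
- grip (a point): Centre of the ratchet's grip, 165 mm from the bolt axis, 95 mm above the table; x radially outward, z up. Pushing it sideways takes about 4 N when the ratchet clicks freely, 7 to 8 N when it turns the bolt, and rises steeply at a stop. Swing it with the fingers standing loosely either side rather than gripping.
- handle (a joint): Angle of the ratchet's handle about the bolt axis from the clamp's x axis, rad, anticlockwise from above positive; the posts stop it at -0.60 and +0.60. It stays where it is left.
- tab: Orange tab of the direction lever, on top of the head, roughly opposite the handle: 8 mm thick, from 10 to 46 mm from the bolt axis along the body's -x, from 106 to 135 mm above the table. Origin on the bolt axis at table height; turns with the lever about that axis. Breaks if finger contact exceeds 15 N (squeezing counts too): push it with closed fingers, do not pinch.
- tab_mid (a point): Point in the tab's mid-plane, 36 mm from the bolt axis, 122 mm above the table; axes as the tab's. Pushing here sideways takes about 3 to 5 N; the tab stays where it is left. At its end stop the force rises steeply (yields 1 to 2 mm); above about 15 N the whole handle would creep round too.
- lever (a joint): Lever angle, rad, growing anticlockwise from above, relative to the handle. 0: stop at the red dot, tightening (handle drives the bolt clockwise only; the tab's -x lies 0.35 rad clockwise of straight opposite the handle). 0.70: stop at the green dot, loosening (handle drives the bolt anticlockwise only, clicks freely back; tab 0.35 rad anticlockwise). Half-way it slips; fully over is above 0.64.
- mark (a point): Red mark on the brass flange (60 mm across) under the ratchet, 24.5 mm from the bolt axis, 66 mm above the table; it turns with the bolt (its +x points to the axis). The hidden captive stop is met after 0.65 to 1.15 rad of loosening, different each time: find it by feel. The bolt turns only when driven. The ratchet has 30 teeth: after a reversal up to 0.21 rad of swing is lost.
- head (a joint): Springy wind-up of the bolt's neck, rad, anticlockwise positive: 0 unloaded, 0.004 while the bolt is being loosened; at the captive stop it grows by 0.01 for each 9 N more at the grip. Pressed home means above 0.0075 for 0.2 s, as with a steady 12 to 20 N at the grip; the neck is spoiled beyond 0.024. Too small to read from the noisy value: feel the force at the grip.
- socket: Loose spare steel socket standing on the table, 34 mm across, 34 mm high; origin at the centre of its underside. A bystander.
- rule: Loose folded white folding rule, 160 x 16 x 14 mm, long side along its x; origin at the centre of its underside. A bystander.
- door_lever: Loose polished door lever lying on the table: hub 48 mm across and 22 mm high with its origin under the hub's centre, flat arm 14 mm thick reaching 130 mm along +x. A bystander.
- driver: Loose screwdriver with a blue handle lying on the table along its x. A bystander.

How it is judged:
On the way, in this order (a step that is already met when the one before it is completed fails the run):
1. the direction lever is fully over on the loosening side (value of joint lever above 0.64 rad), for 0.2 s.
2. the bolt is backed out to its captive stop and pressed against it (value of joint head above 0.0075 rad), for 0.2 s.
At the end, for the whole second after the job is handed in: The bolt stays backed out (its mark has moved more than 14 mm from where it started), the lever is still fully on the loosening side (above 0.64), the handle is at rest at any angle and the robot touches neither ratchet nor lever (distance of mark from where it was at the start of the episode above 0.014 m and value of joint lever above 0.64 rad and not (velocity of joint handle above 0.05 rad/s) and not (velocity of joint handle below -0.05 rad/s) and contact force between each of ratchet, tab and anything else below 0.2 N).
It fails at once if the lever's tab is pressed with more than 15 N (contact force between tab and the fingers above 15 N).
It fails at once if the ratchet is forced with more than 35 N (contact force between ratchet and the fingers above 35 N).
It fails at once if the bolt is forced against its stop (neck wound up by more than 0.024 rad) (value of joint head above 0.024 rad).
It fails at once if the bolt is turned clockwise (neck wound up clockwise by more than 0.0035 rad) (value of joint head below -0.0035 rad).
It fails at once if the socket, folding rule, door lever or screwdriver is moved more than 20 mm (distance of any of socket, rule, door_lever, driver from where it was at the start of the episode above 0.02 m).
It also fails if it takes over 72 s, if anything falls off the work surface, if the arm or the gripper's body presses on something with over 40 N, if the wrist force passes 120 N, or if a joint passes its speed limit or range.

## Working session

There is one attempt and no reset: what is moved stays moved. The work goes in short steps, Python scripts to look and compute and a tool call to move; the robot and the scene stay as the last step left them, time stands still between calls to the robot, and variables do not carry over. Pictures are saved under pics/ and viewed, at most 10 in all, crops included, and the job is handed in when it is done.

Besides the shell and the picture viewer there is one more tool, called after ">>>" as name([rows], argument=value, ...), one row to a line, values as JSON. step_arm: Moves the arm, as the interface text tells. Its arguments: {"type":"object","properties":{"plan":{"type":"array","items":{"type":"array","items":{"type":"number"}}},"grip_force":{"type":"number"}},"required":["plan"]}

```bash
mkdir -p pics; ls
cat > h.py <<'E'
from cell import *
import numpy as np, cv2
def px2w(c,u,v,z=None):
    "pixel -> world, by range or by plane height z"
    d=np.array([(u-c['cx'])/c['fx'],(v-c['cy'])/c['fy']]); s=d.copy()
    for _ in range(20): s=d/(1+c['k1']*(s@s))
    ray=np.array([s[0],s[1],1.]); R=np.array(c['R']);t=np.array(c['t'])
    if z is None: k=c['range_z'][int(round(v)),int(round(u))]
    else:
        o=-R.T@t; r=R.T@ray; k=(z-o[2])/r[2]
    return R.T@(k*ray-t)
def w2px(c,X):
    p=np.array(c['R'])@np.array(X)+np.array(c['t']); s=p[:2]/p[2]; s=s*(1+c['k1']*(s@s))
    return s[0]*c['fx']+c['cx'],s[1]*c['fy']+c['cy']
def save(c,n,box=None,k=1):
    im=c['img'][:,:,::-1]
    if box: im=im[box[1]:box[3],box[0]:box[2]]
    cv2.imwrite('pics/'+n,cv2.resize(im,None,fx=k,fy=k,interpolation=cv2.INTER_CUBIC))
E
python3 - <<'E'
from h import *
s=observe();print({k:np.round(v,3) for k,v in s.items()})
for n in('top','scene'):
    c=read_camera(n);save(c,n+'0.png');print(n,c['fx'],c['k1'],-np.array(c['R']).T@c['t'],np.round(c['R'],2).tolist())
E
```

```text
pics
{'time': np.float64(0.0), 'qpos': array([-1.407,  0.343,  1.525, -0.   ,  1.275, -0.146]), 'qvel': array([ 0.001, -0.001, -0.   ,  0.001,  0.   , -0.002]), 'joint_efforts': array([  0.   , -43.124, -24.422,   0.072,   0.056,  -0.   ]), 'tool_pos': array([ 0.16 , -0.5  ,  0.226]), 'tool_rot': array([-3.14, -0.  ,  0.31]), 'contact_force': array([-0.171, -0.577,  0.14 ]), 'torque': array([ 0.002, -0.003, -0.015]), 'grip_force': np.float64(0.0), 'opening': np.float64(0.092)}
top 531.5935818970905 -0.07281541155609965 [0.36817199 0.03684591 1.06141252] [[-0.02, -1.0, -0.01], [-0.98, 0.02, -0.2], [0.2, 0.0, -0.98]]
scene 609.4299038656001 -0.04533526869983702 [1.09019278 0.28061186 1.11297468] [[-0.41, 0.91, 0.01], [0.78, 0.36, -0.51], [-0.47, -0.2, -0.86]]
```

View pics/top0.png

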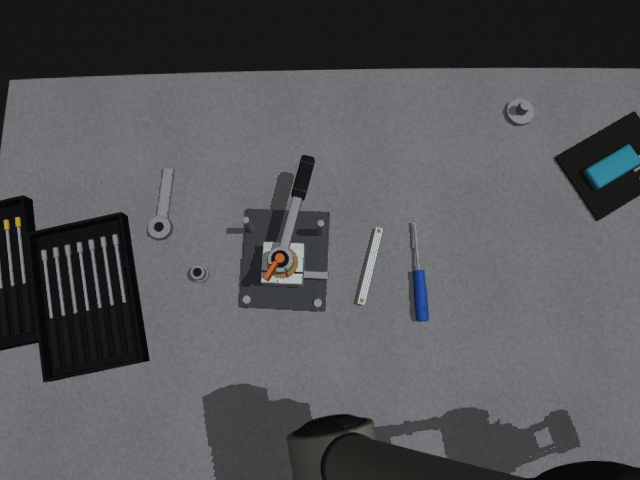

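View pics/scene0.png

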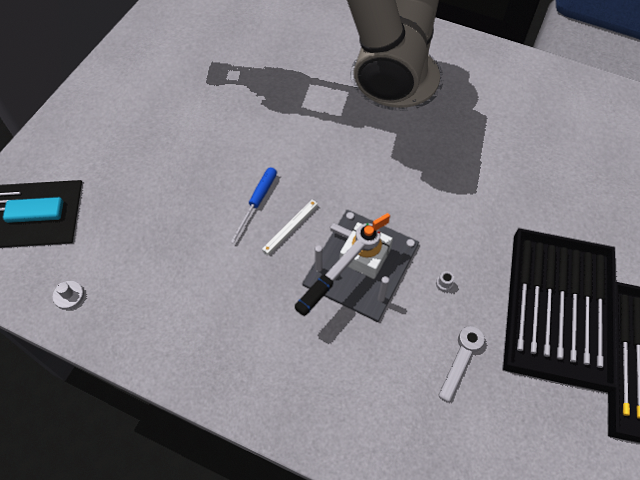

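The top view shows the clamp at about (283,260), with the handle going up to the grip at (304,175). The orange tab points down-left at (273,268). The rule is at (370,265), the screwdriver at (419,280), the socket at (198,272) and the door lever at (160,205). I'll enlarge the clamp.

Run:
```python
from h import *
c=read_camera('top');save(c,'top1.png',(220,145,350,320),4.5*0.74)
save(c,'top1.png',(225,145,345,320),3.4)
d=read_camera('scene');save(d,'scene1.png',(280,190,440,340),4)
im=cv2.cvtColor(c['img'],cv2.COLOR_RGB2HSV)
m=(im[...,0]<14)&(im[...,1]>170)&(im[...,2]>120)
v,u=np.nonzero(m[230:300,240:330]);print('orange',len(u),u.mean()+240,v.mean()+230)
for p in((281,258),(304,175),(299,190),(307,160),(268,278),(277,262)): print(p,np.round(px2w(c,*p),3))
print('grip z95',px2w(c,303,176,.106))
```

```text
orange 162 274.71604938271605 264.358024691358
(281, 258) [0.514 0.12  0.121]
(304, 175) [0.673 0.078 0.104]
(299, 190) [0.644 0.088 0.106]
(307, 160) [0.702 0.072 0.105]
(268, 278) [0.477 0.142 0.131]
(277, 262) [0.507 0.127 0.118]
grip z95 [0.67082771 0.07987333 0.106     ]
```

View pics/top1.png

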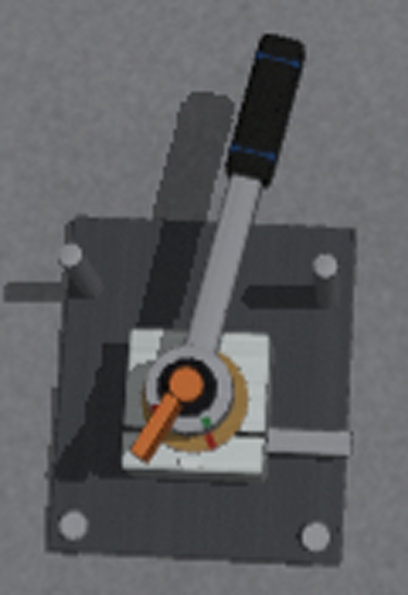

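View pics/scene1.png

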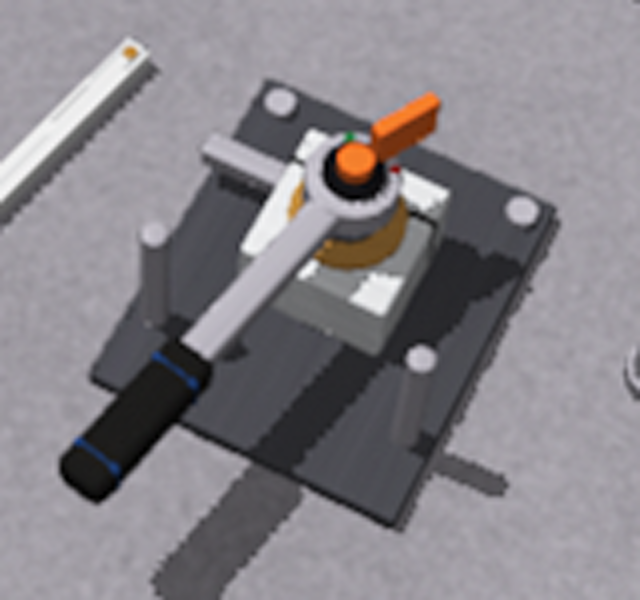

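```bash
cat >> h.py <<'E'
T=lambda x,y:(225+x/3.4,145+y/3.4)
S=lambda x,y:(280+x/4,190+y/4)
E
python3 - <<'E'
from h import *
c=read_camera('top');d=read_camera('scene')
p=[]
for cam,f,a,b,k in((c,T,(70,254),(325,265),(185,383)),(d,S,(421,358),(153,234),(356,160))):
    A=px2w(cam,*f(*a),.1)[:2];B=px2w(cam,*f(*b),.1)[:2]
    m=(A+B)/2; w=A-B; xd=np.array([w[1],-w[0]])/np.linalg.norm(w)
    print('posts',A,B,'sep',np.linalg.norm(w),'xdir',np.arctan2(xd[1],xd[0]),'axis',m-xd*.1*np.cos(np.radians(44)))
    for z in(.118,.135): print(' knob',z,px2w(cam,*f(*k),z)[:2], px2w(cam,*f(*k)))
print('top grip',px2w(c,*T(282,42),.106),px2w(c,*T(249,178),.106),'tabtip',px2w(c,*T(143,455),.135),px2w(c,*T(143,455)))
print('scn grip',px2w(d,*S(98,465),.106),px2w(d,*S(185,362),.106),'tabtip',px2w(d,*S(436,98),.135))
for n,q in dict(rule1=(378,230),rule2=(361,302),dl=(160,228),drv=(419,280)).items():print(n,px2w(c,*q))
E
```

```text
posts [0.590093   0.18765688] [0.5813531  0.04829773] sep 0.1396329392995868 xdir -0.06263285549940044 axis [0.51393012 0.12247979]
 knob 0.118 [0.51490271 0.12299694] [0.51437305 0.12268595 0.12140546]
 knob 0.135 [0.51225867 0.12144452] [0.51437305 0.12268595 0.12140546]
posts [0.59221476 0.1890562 ] [0.5842025  0.04953625] sep 0.1397498157970966 xdir -0.05736436354870948 axis [0.51639298 0.12342041]
 knob 0.118 [0.51681552 0.12458844] [0.51680491 0.12458556 0.11798159]
 knob 0.135 [0.52661217 0.12725424] [0.51680491 0.12458556 0.11798159]
top grip [0.70748441 0.07023914 0.106     ] [0.62952946 0.08907274 0.106     ] tabtip [0.47512689 0.14313589 0.135     ] [0.4755322  0.14353867 0.13148937]
scn grip [0.70446475 0.07746559 0.106     ] [0.64184683 0.09196038 0.106     ] tabtip [0.47923998 0.14891348 0.135     ]
rule1 [ 0.58355531 -0.06587501  0.01509656]
rule2 [ 0.44019595 -0.02745817  0.01491261]
dl [0.59440546 0.37353384 0.02138594]
drv [ 0.47963888 -0.14084753  0.02983157]
```

```bash
cat >> h.py <<'E'
AX=np.array([.515,.123])
def rel(p0,ps):
    "world poses (x,y,z,yaw) -> tool shifts from p0"
    c,s=np.cos(p0[3]),np.sin(p0[3])
    for p in ps:
        d=np.array(p)-p0
        print(np.round([d[0]*c+d[1]*s, d[0]*s-d[1]*c, -d[2], -d[3]],4).tolist())
def tabpose(th,z,r=.038,off=.023):
    return [AX[0]+r*np.cos(th)+off*np.sin(th),AX[1]+r*np.sin(th)-off*np.cos(th),z,th-np.pi]
E
python3 - <<'E'
from h import *
p0=[.16,-.5,.227,.31]
print(tabpose(2.35,.23))
rel(p0,[[.4,-.3,.23,0],tabpose(2.35,.23)])
E
```

```text
[np.float64(0.5046607901967944), np.float64(0.16619838817184385), 0.23, -0.791592653589793]
[0.2896, -0.1173, -0.003, 0.31]
[0.5315, -0.5293, -0.003, 1.1016]
```

>>> step_arm([
  [1, 0.058, -0.023, -0.003, 0.06],
  [1, 0.116, -0.047, -0.003, 0.12],
  [1, 0.174, -0.07, -0.003, 0.18],
  [1, 0.232, -0.094, -0.003, 0.24],
  [1, 0.29, -0.117, -0.003, 0.31],
  [1, 0.32, -0.17, -0.003, 0.41],
  [1, 0.35, -0.22, -0.003, 0.51],
  [1, 0.38, -0.27, -0.003, 0.61],
  [1, 0.41, -0.32, -0.003, 0.71],
  [1, 0.44, -0.37, -0.003, 0.81],
  [1, 0.47, -0.42, -0.003, 0.91],
  [1, 0.5, -0.475, -0.003, 1.01],
  [1, 0.531, -0.529, -0.003, 1.1],
  [1, 0.531, -0.529, -0.003, 1.1],
  [1, 0.531, -0.529, -0.003, 1.1],
], grip_force=10)

```text
time: 2.17
tool_pos: [0.5042, 0.1655, 0.2294]
tool_rot: [3.141, 0.0, -0.789]
contact_force: [-0.5, 0.4, -0.5]
opening: 0.0007
grip_force: 0.0
```

>>> step_arm([
  [1, 0, 0, 0.05, 0],
  [1, 0, 0, 0.09, 0],
  [1, 0, 0, 0.117, 0],
  [1, 0, 0, 0.117, 0],
  [1, 0, 0, 0.117, 0],
])

```text
time: 2.8
tool_pos: [0.5054, 0.1648, 0.114]
tool_rot: [-3.14, -0.001, -0.792]
contact_force: [0.1, 0.2, 0.4]
opening: 0.0005
grip_force: 0.0
```

Run:
```python
from h import *
c=read_camera('scene');save(c,'scene2.png',(300,180,440,300),5)
p0=[.5047,.1662,.113,-.79]
rel(p0,[tabpose(t,.113) for t in np.arange(2.35,3.4,.05)])
```

```text
[-0.0, 0.0, -0.0, 0.0016]
[-0.0011, 0.002, -0.0, -0.0484]
[-0.0021, 0.0039, -0.0, -0.0984]
[-0.003, 0.006, -0.0, -0.1484]
[-0.0039, 0.008, -0.0, -0.1984]
[-0.0046, 0.0101, -0.0, -0.2484]
[-0.0051, 0.0123, -0.0, -0.2984]
[-0.0056, 0.0144, -0.0, -0.3484]
[-0.006, 0.0166, -0.0, -0.3984]
[-0.0063, 0.0188, -0.0, -0.4484]
[-0.0064, 0.0211, -0.0, -0.4984]
[-0.0065, 0.0233, -0.0, -0.5484]
[-0.0064, 0.0255, -0.0, -0.5984]
[-0.0062, 0.0277, -0.0, -0.6484]
[-0.006, 0.0299, -0.0, -0.6984]
[-0.0056, 0.0321, -0.0, -0.7484]
[-0.0051, 0.0343, -0.0, -0.7984]
[-0.0044, 0.0364, -0.0, -0.8484]
[-0.0037, 0.0385, -0.0, -0.8984]
[-0.0029, 0.0406, -0.0, -0.9484]
[-0.002, 0.0426, -0.0, -0.9984]
```

View pics/scene2.png

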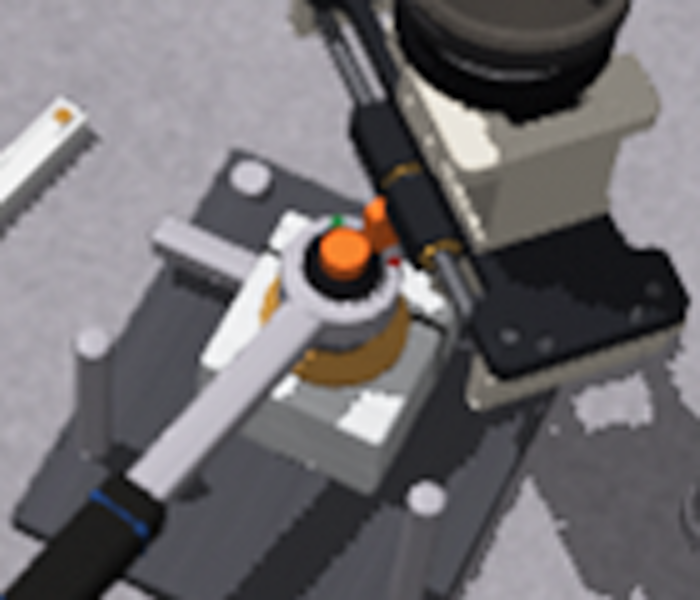

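The closed fingers stand beside the tab, with the tab at (378,220) and the fingers at (415,210), clear of the head. I'll start the arc push.

>>> step_arm([
  [1, -0.002, 0.004, 0, -0.1],
  [1, -0.003, 0.006, 0, -0.15],
  [1, -0.004, 0.008, 0, -0.2],
  [1, -0.0046, 0.0101, 0, -0.25],
  [1, -0.0051, 0.0123, 0, -0.3],
  [1, -0.0056, 0.0144, 0, -0.35],
])

```text
time: 3.6
tool_pos: [0.4915, 0.1599, 0.1144]
tool_rot: [-3.139, -0.003, -0.439]
contact_force: [1.4, 3.1, -1.4]
opening: 0.0003
grip_force: 1.2
```

Run:
```python
from h import *
p0=tabpose(2.7,.113)
rel(p0,[tabpose(t,.113) for t in np.arange(2.75,3.11,.05)])
p0=tabpose(3.1,.113);print()
rel(p0,[tabpose(t,.113) for t in np.arange(3.12,3.4,.02)])
```

```text
[-0.0011, 0.0019, -0.0, -0.05]
[-0.0021, 0.0039, -0.0, -0.1]
[-0.003, 0.0059, -0.0, -0.15]
[-0.0038, 0.008, -0.0, -0.2]
[-0.0045, 0.0101, -0.0, -0.25]
[-0.0051, 0.0123, -0.0, -0.3]
[-0.0056, 0.0144, -0.0, -0.35]
[-0.006, 0.0166, -0.0, -0.4]

[-0.0005, 0.0008, -0.0, -0.02]
[-0.0009, 0.0015, -0.0, -0.04]
[-0.0013, 0.0023, -0.0, -0.06]
[-0.0017, 0.0031, -0.0, -0.08]
[-0.0021, 0.0039, -0.0, -0.1]
[-0.0025, 0.0047, -0.0, -0.12]
[-0.0028, 0.0055, -0.0, -0.14]
[-0.0032, 0.0063, -0.0, -0.16]
[-0.0035, 0.0072, -0.0, -0.18]
[-0.0038, 0.008, -0.0, -0.2]
[-0.0041, 0.0088, -0.0, -0.22]
[-0.0044, 0.0097, -0.0, -0.24]
[-0.0046, 0.0105, -0.0, -0.26]
[-0.0049, 0.0114, -0.0, -0.28]
```

>>> step_arm([
  [1, -0.0011, 0.0019, 0, -0.05],
  [1, -0.0021, 0.0039, 0, -0.1],
  [1, -0.003, 0.0059, 0, -0.15],
  [1, -0.0038, 0.008, 0, -0.2],
  [1, -0.0045, 0.0101, 0, -0.25],
  [1, -0.0051, 0.0123, 0, -0.3],
  [1, -0.0056, 0.0144, 0, -0.35],
  [1, -0.006, 0.0166, 0, -0.4],
])

```text
time: 4.6
tool_pos: [0.4793, 0.1475, 0.1144]
tool_rot: [-3.14, -0.004, -0.039]
contact_force: [1.8, 3.4, -0.5]
opening: 0.0006
grip_force: 1.3
```

>>> step_arm([
  [1, -0.0005, 0.0008, 0, -0.02],
  [1, -0.0009, 0.0015, 0, -0.04],
])

```text
time: 4.85
tool_pos: [0.4777, 0.1458, 0.1138]
tool_rot: [-3.141, -0.003, 0.0]
contact_force: [1.0, 2.9, 1.6]
opening: 0.0003
grip_force: 1.5
```

Run:
```python
from h import *
p0=tabpose(3.14,.113)
rel(p0,[tabpose(t,.113) for t in np.arange(3.16,3.4,.02)])
c=read_camera('scene');save(c,'scene3.png',(300,180,440,300),5)
```

```text
[-0.0005, 0.0008, -0.0, -0.02]
[-0.0009, 0.0015, -0.0, -0.04]
[-0.0013, 0.0023, -0.0, -0.06]
[-0.0017, 0.0031, -0.0, -0.08]
[-0.0021, 0.0039, -0.0, -0.1]
[-0.0025, 0.0047, -0.0, -0.12]
[-0.0028, 0.0055, -0.0, -0.14]
[-0.0032, 0.0063, -0.0, -0.16]
[-0.0035, 0.0072, -0.0, -0.18]
[-0.0038, 0.008, -0.0, -0.2]
[-0.0041, 0.0088, -0.0, -0.22]
[-0.0044, 0.0097, -0.0, -0.24]
```

>>> step_arm([
  [1, -0.0005, 0.0008, 0, -0.02],
  [1, -0.0009, 0.0015, 0, -0.04],
])

```text
time: 5.15
tool_pos: [0.476, 0.1441, 0.1128]
tool_rot: [-3.142, -0.0, 0.041]
contact_force: [0.8, 2.9, 3.0]
opening: 0.0006
grip_force: 1.6
```

>>> step_arm([
  [1, -0.0005, 0.0008, 0, -0.02],
])

```text
time: 5.28
tool_pos: [0.4755, 0.1433, 0.1127]
tool_rot: [3.142, -0.0, 0.061]
contact_force: [2.0, 3.1, 1.4]
opening: 0.0006
grip_force: 1.6
```

>>> step_arm([
  [1, -0.0005, 0.0008, 0, -0.02],
])

```text
time: 5.4
tool_pos: [0.4751, 0.1424, 0.1127]
tool_rot: [3.142, -0.0, 0.081]
contact_force: [2.3, 3.4, 2.0]
opening: 0.0006
grip_force: 1.6
```

>>> step_arm([
  [1, -0.0004, 0.0008, 0, -0.02],
])

```text
time: 5.52
tool_pos: [0.4748, 0.142, 0.1127]
tool_rot: [-3.141, -0.0, 0.101]
contact_force: [1.2, 7.4, 1.9]
opening: 0.0003
grip_force: 3.6
```

>>> step_arm([
  [1, -0.0004, 0.0008, 0, -0.02],
])

```text
time: 5.65
tool_pos: [0.4745, 0.1418, 0.1127]
tool_rot: [-3.14, -0.001, 0.121]
contact_force: [1.2, 11.5, 1.9]
opening: 0.0003
grip_force: 5.3
```

Run:
```python
from h import *
print(observe()['contact_force'])
c=read_camera('scene');save(c,'scene3.png',(310,185,420,285),5.5)
```

```text
[ 1.19128165 11.47291182  1.85910101]
```

View pics/scene3.png

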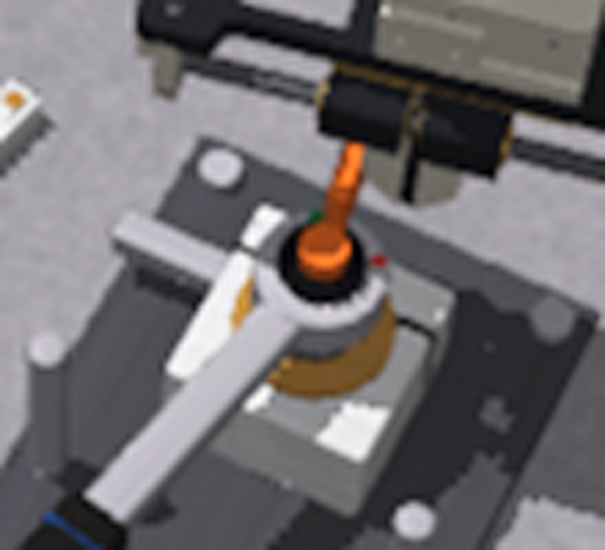

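The stop is felt at 11.5 N, and the tab at (345,190) now lies by the green dot at (315,217). I'll hold briefly, then back away and up.

>>> step_arm([
  [1, 0, 0, 0, 0],
  [1, 0, -0.0002, 0, 0],
  [1, 0, -0.006, 0, 0],
  [1, 0, -0.015, 0, 0],
  [1, 0, -0.015, -0.05, 0],
  [1, 0, -0.015, -0.08, 0],
])

```text
time: 6.45
tool_pos: [0.4727, 0.1559, 0.1942]
tool_rot: [3.141, -0.0, 0.12]
contact_force: [0.9, 0.3, -0.9]
opening: 0.0001
grip_force: 0.0
```

Run:
```python
from h import *
c=read_camera('top');save(c,'top2.png',(225,145,345,320),3.4)
```

```text
(no output)
```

View pics/top2.png

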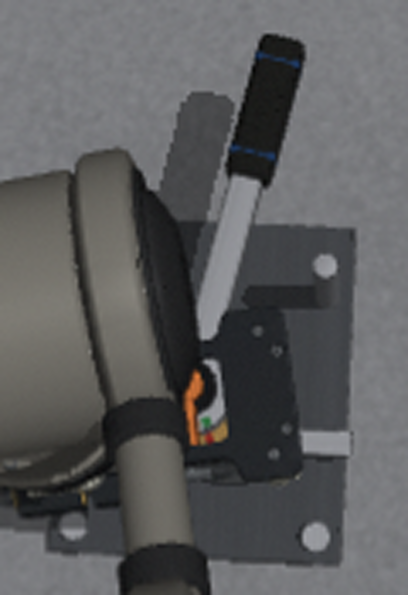

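```bash
cat >> h.py <<'E'
def gp(phi,z=.082,r=.167): return [AX[0]+r*np.cos(phi),AX[1]+r*np.sin(phi),z,phi]
E
python3 - <<'E'
from h import *
rel([.4727,.1559,.1942,.12],[gp(-.26,.194),gp(-.26)])
print(gp(-.26));
# arc increments in tool frame (frame-invariant) for step counts
for s in (.03,.025,-.05):
    print(s);rel(gp(0),[gp(s*i) for i in range(1,9)])
E
```

```text
[0.1931, 0.0997, 0.0002, 0.38]
[0.1931, 0.0997, 0.1122, 0.38]
[np.float64(0.6763871263484638), np.float64(0.0800675478340101), 0.082, -0.26]
0.03
[-0.0001, -0.005, -0.0, -0.03]
[-0.0003, -0.01, -0.0, -0.06]
[-0.0007, -0.015, -0.0, -0.09]
[-0.0012, -0.02, -0.0, -0.12]
[-0.0019, -0.025, -0.0, -0.15]
[-0.0027, -0.0299, -0.0, -0.18]
[-0.0037, -0.0348, -0.0, -0.21]
[-0.0048, -0.0397, -0.0, -0.24]
0.025
[-0.0001, -0.0042, -0.0, -0.025]
[-0.0002, -0.0083, -0.0, -0.05]
[-0.0005, -0.0125, -0.0, -0.075]
[-0.0008, -0.0167, -0.0, -0.1]
[-0.0013, -0.0208, -0.0, -0.125]
[-0.0019, -0.025, -0.0, -0.15]
[-0.0026, -0.0291, -0.0, -0.175]
[-0.0033, -0.0332, -0.0, -0.2]
-0.05
[-0.0002, 0.0083, -0.0, 0.05]
[-0.0008, 0.0167, -0.0, 0.1]
[-0.0019, 0.025, -0.0, 0.15]
[-0.0033, 0.0332, -0.0, 0.2]
[-0.0052, 0.0413, -0.0, 0.25]
[-0.0075, 0.0494, -0.0, 0.3]
[-0.0101, 0.0573, -0.0, 0.35]
[-0.0132, 0.065, -0.0, 0.4]
```

>>> step_arm([
  [0, 0.04, 0.02, 0, 0.08],
  [0, 0.08, 0.04, 0, 0.16],
  [0, 0.12, 0.06, 0, 0.24],
  [0, 0.16, 0.08, 0, 0.32],
  [0, 0.193, 0.1, 0, 0.38],
  [0, 0.193, 0.1, 0, 0.38],
  [0, 0.193, 0.1, 0.04, 0.38],
  [0, 0.193, 0.1, 0.08, 0.38],
  [0, 0.193, 0.1, 0.112, 0.38],
  [0.1, 0.193, 0.1, 0.112, 0.38],
  [0.1, 0.193, 0.1, 0.112, 0.38],
  [0.1, 0.193, 0.1, 0.112, 0.38],
])

```text
time: 8.0
tool_pos: [0.6771, 0.0796, 0.0829]
tool_rot: [-3.141, -0.003, -0.26]
contact_force: [0.2, -0.2, -0.0]
opening: 0.0411
grip_force: 0.0
```

Run:
```python
from h import *
c=read_camera('scene');save(c,'scene4.png',(270,170,430,330),3.6)
```

```text
(no output)
```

View pics/scene4.png

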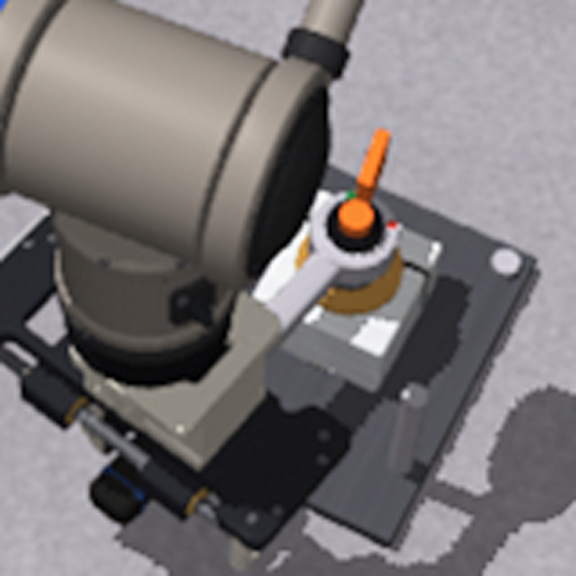

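The fingers straddle the grip, whose end shows at (118,500). The tab at (378,155) is over towards the green dot. I'll start the first stroke.

>>> step_arm([
  [0.1, 0, -0.005, 0, -0.03],
  [0.1, -0.0003, -0.01, 0, -0.06],
  [0.1, -0.0007, -0.015, 0, -0.09],
])

```text
time: 8.43
tool_pos: [0.6796, 0.0939, 0.0811]
tool_rot: [3.141, -0.001, -0.168]
contact_force: [0.9, -2.6, 2.3]
opening: 0.0412
grip_force: 1.5
```

>>> step_arm([
  [0.1, 0, -0.005, 0, -0.03],
  [0.1, -0.0003, -0.01, 0, -0.06],
])

```text
time: 8.68
tool_pos: [0.6811, 0.1041, 0.0809]
tool_rot: [3.141, -0.001, -0.108]
contact_force: [0.9, -4.4, 2.4]
opening: 0.0411
grip_force: 1.7
```

>>> step_arm([
  [0.1, 0, -0.005, 0, -0.03],
  [0.1, -0.0003, -0.01, 0, -0.06],
])

```text
time: 8.93
tool_pos: [0.6819, 0.1142, 0.0808]
tool_rot: [3.141, -0.001, -0.048]
contact_force: [1.7, -2.8, 1.7]
opening: 0.0411
grip_force: 1.7
```

>>> step_arm([
  [0.1, 0, -0.005, 0, -0.03],
  [0.1, -0.0003, -0.01, 0, -0.06],
])

```text
time: 9.18
tool_pos: [0.6821, 0.1233, 0.0807]
tool_rot: [3.14, -0.001, 0.012]
contact_force: [1.5, -6.7, 2.2]
opening: 0.0415
grip_force: 3.6
```

Run:
```python
from h import *
rel(gp(0),[gp(.035*i) for i in range(1,15)])
```

```text
[-0.0001, -0.0058, -0.0, -0.035]
[-0.0004, -0.0117, -0.0, -0.07]
[-0.0009, -0.0175, -0.0, -0.105]
[-0.0016, -0.0233, -0.0, -0.14]
[-0.0026, -0.0291, -0.0, -0.175]
[-0.0037, -0.0348, -0.0, -0.21]
[-0.005, -0.0405, -0.0, -0.245]
[-0.0065, -0.0462, -0.0, -0.28]
[-0.0082, -0.0517, -0.0, -0.315]
[-0.0101, -0.0573, -0.0, -0.35]
[-0.0122, -0.0627, -0.0, -0.385]
[-0.0145, -0.0681, -0.0, -0.42]
[-0.017, -0.0734, -0.0, -0.455]
[-0.0197, -0.0786, -0.0, -0.49]
```

>>> step_arm([
  [0.1, -0.0001, -0.0058, 0, -0.035],
  [0.1, -0.0004, -0.0117, 0, -0.07],
  [0.1, -0.0009, -0.0175, 0, -0.105],
  [0.1, -0.0016, -0.0233, 0, -0.14],
  [0.1, -0.0026, -0.0291, 0, -0.175],
  [0.1, -0.0037, -0.0348, 0, -0.21],
])

```text
time: 9.93
tool_pos: [0.6786, 0.158, 0.0807]
tool_rot: [3.14, -0.002, 0.222]
contact_force: [3.5, -7.0, 1.0]
opening: 0.0415
grip_force: 3.5
```

>>> step_arm([
  [0.1, -0.0001, -0.0058, 0, -0.035],
  [0.1, -0.0004, -0.0117, 0, -0.07],
  [0.1, -0.0009, -0.0175, 0, -0.105],
  [0.1, -0.0016, -0.0233, 0, -0.14],
  [0.1, -0.0026, -0.0291, 0, -0.175],
  [0.1, -0.0037, -0.0348, 0, -0.21],
])

```text
time: 10.68
tool_pos: [0.6679, 0.1916, 0.0807]
tool_rot: [3.14, -0.003, 0.432]
contact_force: [6.2, -5.7, -0.9]
opening: 0.0418
grip_force: 3.6
```

>>> step_arm([
  [0.1, -0.0001, -0.0058, 0, -0.035],
  [0.1, -0.0004, -0.0117, 0, -0.07],
])

```text
time: 10.92
tool_pos: [0.6629, 0.2022, 0.0808]
tool_rot: [3.14, -0.003, 0.502]
contact_force: [7.5, -4.6, -0.3]
opening: 0.0408
grip_force: 3.6
```

Run:
```python
from h import *
rel(gp(0),[gp(-.04*i) for i in range(1,14)])
```

```text
[-0.0001, 0.0067, -0.0, 0.04]
[-0.0005, 0.0133, -0.0, 0.08]
[-0.0012, 0.02, -0.0, 0.12]
[-0.0021, 0.0266, -0.0, 0.16]
[-0.0033, 0.0332, -0.0, 0.2]
[-0.0048, 0.0397, -0.0, 0.24]
[-0.0065, 0.0462, -0.0, 0.28]
[-0.0085, 0.0525, -0.0, 0.32]
[-0.0107, 0.0588, -0.0, 0.36]
[-0.0132, 0.065, -0.0, 0.4]
[-0.0159, 0.0711, -0.0, 0.44]
[-0.0189, 0.0771, -0.0, 0.48]
[-0.0221, 0.083, -0.0, 0.52]
```

>>> step_arm([
  [0.1, -0.0001, 0.0067, 0, 0.04],
  [0.1, -0.0005, 0.0133, 0, 0.08],
  [0.1, -0.0012, 0.02, 0, 0.12],
  [0.1, -0.0021, 0.0266, 0, 0.16],
  [0.1, -0.0033, 0.0332, 0, 0.2],
])

```text
time: 11.55
tool_pos: [0.6738, 0.1715, 0.0802]
tool_rot: [-3.141, 0.002, 0.297]
contact_force: [-2.2, 3.0, -1.2]
opening: 0.0416
grip_force: 1.6
```

Free clicking at about 3.7 N, as expected. I'll carry on back.

>>> step_arm([
  [0.1, -0.0001, 0.0067, 0, 0.04],
  [0.1, -0.0005, 0.0133, 0, 0.08],
  [0.1, -0.0012, 0.02, 0, 0.12],
  [0.1, -0.0021, 0.0266, 0, 0.16],
  [0.1, -0.0033, 0.0332, 0, 0.2],
  [0.1, -0.0048, 0.0397, 0, 0.24],
  [0.1, -0.0065, 0.0462, 0, 0.28],
  [0.1, -0.0085, 0.0525, 0, 0.32],
  [0.1, -0.0107, 0.0588, 0, 0.36],
  [0.1, -0.0132, 0.065, 0, 0.4],
])

```text
time: 12.8
tool_pos: [0.681, 0.1052, 0.0809]
tool_rot: [3.142, -0.0, -0.103]
contact_force: [-2.5, 2.8, 0.6]
opening: 0.0412
grip_force: 1.6
```

>>> step_arm([
  [0.1, -0.0001, 0.0067, 0, 0.04],
  [0.1, -0.0005, 0.0133, 0, 0.08],
  [0.1, -0.0012, 0.02, 0, 0.12],
  [0.1, -0.0021, 0.0266, 0, 0.16],
  [0.1, -0.0033, 0.0332, 0, 0.2],
  [0.1, -0.0048, 0.0397, 0, 0.24],
  [0.1, -0.0065, 0.0462, 0, 0.28],
  [0.1, -0.0085, 0.0525, 0, 0.32],
  [0.1, -0.0107, 0.0588, 0, 0.36],
  [0.1, -0.0132, 0.065, 0, 0.4],
])

```text
time: 14.05
tool_pos: [0.6611, 0.0418, 0.0807]
tool_rot: [3.142, -0.0, -0.503]
contact_force: [-0.6, 3.2, 0.8]
opening: 0.041
grip_force: 1.6
```

>>> step_arm([
  [0.1, 0, -0.005, 0, -0.03],
  [0.1, -0.0003, -0.01, 0, -0.06],
  [0.1, -0.0007, -0.015, 0, -0.09],
  [0.1, -0.0012, -0.02, 0, -0.12],
  [0.1, -0.0019, -0.025, 0, -0.15],
])

```text
time: 14.68
tool_pos: [0.6719, 0.065, 0.0807]
tool_rot: [3.141, -0.001, -0.348]
contact_force: [0.0, -2.7, 0.2]
opening: 0.0414
grip_force: 1.7
```

>>> step_arm([
  [0.1, 0, -0.005, 0, -0.03],
  [0.1, -0.0003, -0.01, 0, -0.06],
])

```text
time: 14.92
tool_pos: [0.6749, 0.0737, 0.0807]
tool_rot: [3.14, -0.0, -0.288]
contact_force: [-0.2, -6.8, 0.0]
opening: 0.0414
grip_force: 3.4
```

>>> step_arm([
  [0.1, -0.0001, -0.0042, 0, -0.025],
])

```text
time: 15.05
tool_pos: [0.676, 0.0777, 0.0807]
tool_rot: [3.14, -0.001, -0.264]
contact_force: [-0.3, -7.7, 0.2]
opening: 0.0411
grip_force: 3.4
```

>>> step_arm([
  [0.1, -0.0001, -0.0042, 0, -0.025],
])

```text
time: 15.18
tool_pos: [0.6772, 0.0817, 0.0806]
tool_rot: [3.14, -0.001, -0.239]
contact_force: [0.7, -7.1, 0.6]
opening: 0.0413
grip_force: 3.5
```

>>> step_arm([
  [0.1, -0.0001, -0.0042, 0, -0.025],
])

```text
time: 15.3
tool_pos: [0.6782, 0.0858, 0.0807]
tool_rot: [3.14, -0.001, -0.214]
contact_force: [1.4, -7.7, -0.5]
opening: 0.0412
grip_force: 3.5
```

>>> step_arm([
  [0.1, -0.0001, -0.0042, 0, -0.025],
])

```text
time: 15.42
tool_pos: [0.6791, 0.0898, 0.0807]
tool_rot: [3.14, -0.001, -0.189]
contact_force: [1.0, -6.6, -0.1]
opening: 0.0416
grip_force: 3.5
```

>>> step_arm([
  [0.1, -0.0001, -0.0042, 0, -0.025],
])

```text
time: 15.55
tool_pos: [0.6799, 0.094, 0.0807]
tool_rot: [3.14, -0.001, -0.164]
contact_force: [2.1, -7.3, -1.1]
opening: 0.0415
grip_force: 3.5
```

>>> step_arm([
  [0.1, -0.0001, -0.0042, 0, -0.025],
])

```text
time: 15.68
tool_pos: [0.6806, 0.0981, 0.0807]
tool_rot: [3.14, -0.002, -0.139]
contact_force: [1.8, -8.6, -1.1]
opening: 0.0413
grip_force: 3.5
```

>>> step_arm([
  [0.1, -0.0001, -0.0042, 0, -0.025],
])

```text
time: 15.8
tool_pos: [0.6812, 0.1022, 0.0807]
tool_rot: [3.14, -0.002, -0.114]
contact_force: [3.7, -8.1, -1.7]
opening: 0.0416
grip_force: 3.5
```

>>> step_arm([
  [0.1, -0.0001, -0.0042, 0, -0.025],
])

```text
time: 15.92
tool_pos: [0.6817, 0.1064, 0.0807]
tool_rot: [3.14, -0.002, -0.089]
contact_force: [2.2, -7.1, -1.4]
opening: 0.0414
grip_force: 3.5
```

>>> step_arm([
  [0.1, -0.0001, -0.0042, 0, -0.025],
])

```text
time: 16.05
tool_pos: [0.682, 0.1105, 0.0807]
tool_rot: [3.139, -0.002, -0.064]
contact_force: [3.0, -9.2, -1.7]
opening: 0.0415
grip_force: 4.6
```

The grip force is rising, so the stop has been met. I'll use smaller steps now.

>>> step_arm([
  [0.1, 0, -0.0012, 0, -0.007],
])

```text
time: 16.18
tool_pos: [0.6821, 0.1112, 0.0807]
tool_rot: [3.138, -0.002, -0.057]
contact_force: [2.6, -11.0, -1.1]
opening: 0.0415
grip_force: 5.2
```

>>> step_arm([
  [0.1, 0, -0.0014, 0, -0.008],
])

```text
time: 16.3
tool_pos: [0.6821, 0.112, 0.0806]
tool_rot: [3.138, -0.002, -0.05]
contact_force: [2.1, -12.6, -0.8]
opening: 0.0412
grip_force: 5.8
```

>>> step_arm([
  [0.1, 0, -0.0016, 0, -0.009],
])

```text
time: 16.42
tool_pos: [0.6821, 0.1131, 0.0806]
tool_rot: [3.137, -0.001, -0.041]
contact_force: [1.6, -13.9, -0.7]
opening: 0.0412
grip_force: 6.6
```

>>> step_arm([
  [0.1, 0, -0.001, 0, -0.006],
  [0.1, 0, -0.001, 0, -0.006],
  [0.1, 0, -0.001, 0, -0.006],
  [0.1, 0, -0.001, 0, -0.006],
  [0.1, 0, -0.001, 0, -0.006],
])

```text
time: 17.05
tool_pos: [0.6821, 0.1138, 0.0806]
tool_rot: [3.137, -0.001, -0.035]
contact_force: [2.0, -12.9, 0.0]
opening: 0.0411
grip_force: 6.5
```

>>> step_arm([
  [0.1, 0, -0.0012, 0, -0.007],
  [0.1, 0, -0.0012, 0, -0.007],
  [0.1, 0, -0.0012, 0, -0.007],
  [0.1, 0, -0.0012, 0, -0.007],
])

```text
time: 17.55
tool_pos: [0.6822, 0.1146, 0.0806]
tool_rot: [3.137, -0.001, -0.029]
contact_force: [1.4, -14.1, -0.9]
opening: 0.0412
grip_force: 7.1
```

>>> step_arm([
  [0.1, 0, -0.0015, 0, -0.009],
  [0.1, 0, -0.0015, 0, -0.009],
  [0.1, 0, -0.0015, 0, -0.009],
  [0.1, 0, -0.0015, 0, -0.009],
])

```text
time: 18.05
tool_pos: [0.6821, 0.1157, 0.0806]
tool_rot: [3.136, -0.001, -0.02]
contact_force: [0.8, -15.9, -0.6]
opening: 0.0417
grip_force: 7.8
```

Held at a steady 16 N. I'll release, centre the fingers and lift clear.

>>> step_arm([
  [0.1, 0, 0.004, 0, 0.024],
  [0.1, 0, 0.008, 0, 0.05],
  [0, 0, 0.011, 0, 0.06],
  [0, 0, 0.011, 0, 0.06],
  [0, 0, 0.011, 0, 0.06],
])

```text
time: 18.68
tool_pos: [0.6809, 0.1096, 0.0806]
tool_rot: [-3.141, 0.0, -0.078]
contact_force: [-0.0, 0.5, 0.2]
opening: 0.0457
grip_force: 0.0
```

>>> step_arm([
  [0, 0, 0, -0.04, 0],
  [0, 0, 0, -0.09, 0],
  [0, 0, 0, -0.14, 0],
  [0, 0.0, 0, -0.18, 0],
  [0, -0.1, -0.1, -0.2, 0],
  [0, -0.15, -0.15, -0.2, 0],
  [0, -0.18, -0.18, -0.2, 0],
  [0, -0.18, -0.22, -0.2, 0],
  [0, -0.18, -0.22, -0.2, 0],
])

```text
time: 19.8
tool_pos: [0.517, 0.3453, 0.2813]
tool_rot: [-3.141, -0.0, -0.076]
contact_force: [0.6, 0.2, -0.0]
opening: 0.0457
grip_force: 0.0
```

Run:
```python
from h import *
print(observe()['tool_pos'])
c=read_camera('scene');save(c,'scene5.png',(240,160,500,400),3*.8)
```

```text
[0.51700238 0.34530879 0.28130502]
```

View pics/scene5.png

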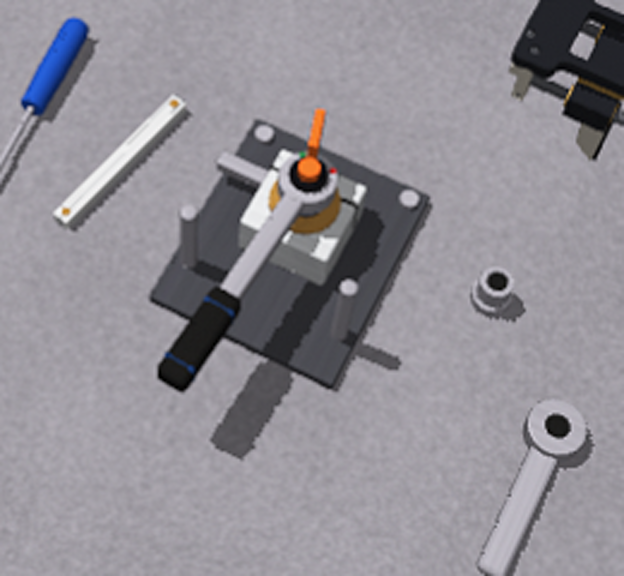

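The picture shows the ratchet free, with its grip at (200,340). The tab at (317,130) is on the green-dot side. The socket, rule, screwdriver and door lever are where they were, and the gripper is well clear. I'll hand in.

```bash
python3 -c "
from cell import *
print(hand_in())"
```

```text
the job is handed in; nothing more can be done
None
```

I set the lever fully to the loosening side, backed the bolt out to its captive stop, pressed it there at about 16 N for half a second, let go of the ratchet and handed the job in; no verdict came back.

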